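# Wind the mixer's jack table up until the cup seals under the sprung cover

## Task

Take the loose crank from its wooden rest, fit its square socket fully down on the square end of the mixer stand's jack screw, and wind the table up (clockwise) by the crank's grip until you feel the cup's rim take up the mixer's sprung cover, then a quarter turn more, so that the cover is lifted about 5 mm and seals the cup. Do not overwind or force the crank, do not touch the cup or knock anything else, and leave the crank seated on the shaft.

Things in the scene. Friction and masses are not known exactly. Their poses are not given: they have to be found in the camera images.
- stand: grey bench mixer stand, fixed; origin on the worktop under the screw axis, y towards the cup. Foot 150 x 250 mm; two guide rods and bridge (top at z 186 mm) round the jack screw; a post 135 mm along y, 72 mm behind, top at 260 mm, carries the mixer head. A yellow hood hangs behind, from z 0.3 up: between rest and screw keep the hand on the robot's side of x = 0.53
- shaft_foot (a point): on the screw axis, 195 mm up, top of the round boss: where the crank's hub comes to rest. The screw's square end, 14 mm across, rises 21.5 mm from here, its top 3 mm bevelled; its flats lie along this point's x and y at screw = 0. Axes as the stand's
- screw (a joint): turn of the jack screw, rad, 0 at the start (table lowest), growing clockwise seen from above. One turn lifts the table 20 mm. It turns stiffly (0.28 N m and about 0.03 for the table, some 5 N at the crank's grip) and stays where it is left; at most 17 rad
- crank: steel crank, 0.24 kg; origin at the centre of the socket's mouth (hub's underside), z up, x along the arm. Hub 30 x 30 x 38 mm with square socket 15.6 mm wide, 26 deep, sides along x and y; arm 16 wide, z 29 to 37; at x = 65 mm an upright black grip, 23 mm thick, z 40 to 90, spinning freely on its pin. Carry by the hub, fingers across the arm; wind by the grip, held with 40 N
- grip_mid (a point): middle of the crank's black grip, on its axis: 65 mm along the arm from the hub's axis and 65 mm above the socket's mouth
- crank_rest: fixed wooden block 90 x 75 x 28 mm with a round peg, 11 mm thick and 23 mm high, on which the crank's socket stands at any yaw; origin at the centre of its underside
- cup: grey plastic weighing cup, 76 mm across, 75 mm tall, standing loose on the jack table under the mixer; origin at the centre of its underside. It rises with the table and must not be touched
- mixer_head: white mixer motor over the cup, fixed; its top is 72 mm above the origin, which lies on the cup's axis at the middle level of the cover's underside. The round sprung cover really hangs up to 7 mm above or below that (nuts; not measured): feel for it. It meets the rim with 55 N and 2.4 N more per mm, up to 16 mm; drag at the grip grows by about 2.7 N at the take-up. Wanted: 62 to 72.5 N
- jar_1: bystander: lidded clear jar, 71 mm across, 102 mm tall; origin at the centre of its underside
- cup_3: bystander: lidded grey cup, 74 mm across, 77 mm tall; origin at the centre of its underside
- weight_0: bystander: brass knob weight, 26 mm across, 36 mm tall; origin at the centre of its underside
- weight_1: bystander: brass knob weight, 20 mm across, 32 mm tall; origin at the centre of its underside
- tile_0: bystander: glazed test tile 75 x 40 x 8 mm lying flat; origin at the centre of its underside
- tile_2: bystander: pale glazed test tile 75 x 40 x 8 mm lying flat; origin at the centre of its underside
- brush_2: bystander: slim brush, 248 mm long, lying flat; origin at the centre of its underside

How it is judged:
By the outcome, as a careful person would: the job done as asked, in the order asked, and still so for the second after the job is handed in, with the robot touching nothing.
It also fails if it takes over 72 s, if anything falls off the work surface, if the arm or the gripper's body presses on something with over 40 N, if the wrist force passes 120 N, or if a joint passes its speed limit or range.

## Robot

A 6-joint arm with a two-finger parallel gripper is mounted at the origin on the work surface; the furniture and walls round the work are solid. World frame = base frame: x ahead of the robot, y to its left, z up, the work surface at z = 0. Lengths are in m, angles in rad, forces in N, time in s.
With the tool pointing down it reaches from about 0.35 to 0.85 m from the base axis. Payload 8.1 kg.
Tool frame: the origin (TCP) lies at the very end of the fingers, on their centre line; the grasp point (between the pads) lies 19 mm behind it; z points along the fingers, y is the line along which they close (so a half turn about z gives the same grasp; the last joint's range is limited). The gripper opens to 93 mm and grips with 3 to 60 N. Pads are 15 mm wide; open, the fingers measure 128 mm over their backs; the gripper's body (75 mm by 188 mm) begins 65 mm behind the grasp point.
Start: joints at [-1.365, 0.13, 1.488, -0, 1.523, -0.085], TCP at [0.172, -0.575, 0.219] pointing down, gripper open.
Joint ranges: [-2.96, 2.96], [-0.89, 2.26], [0.02, 2.5], [-1.34, 4.48], [0, 2.73], [-2.66, 2.66]. Speed limits (rad/s): [2.39, 2.39, 2.79, 3.14, 3.14, 3.14].

## Interface

Orientations are given as a rotation vector (axis times angle).
In Python, from plant import monitor, eyes, ticket gives the robot as it stands.
- The arm moves only by the tool arm_command, never from a script. Its argument "deltas" is a list that holds one entry, the list of rows, each a list of 6 numbers: the shift along the world's x, y, z in cm, then the turn, a rotation vector about the world's x, y, z in degrees. In form: [[[tx, ty, tz, rx, ry, rz], ...]]. A call has 1 to 12 rows; each row shifts and turns the commanded pose from where the row before left it; what a row does not reach is not made up. A row lasts 1/12 s, in which the tool goes at most 41.7 mm and 7.16 degrees, less where a joint would pass 70% of its speed; a pose out of reach is approached as far as the arm can. A call is refused whole if a number of a shift passes 4.17 or a number of a turn 7.16, either way. A call with a gripper value outside its range is refused whole. "gripper" is the opening, from -1 (shut) to 1 (fully open), set as the call begins (left out, the last holds). The fingers move at their own pace and stop on an object; "squeeze" is the grip in N (left out, the last holds). Time passes only in rows, so rows that do not move let the fingers close. It gives the time, the measured TCP pose, the force, the opening and the grip force at its end, in the units of the state.
- monitor.read_state(): the state, without advancing time (a new reading comes with each control period).
- eyes.read_camera(name): name is "scene" or "top"; returns the picture (384x512x3 uint8, blue, green, red); there is no depth.
- eyes.camera_model(name): a dict with "fx", "fy", "cx", "cy" (pixels), "k1" (the pictures are not rectified: a ray, as slopes to the right and down, at radius r is drawn at 1 + k1 r^2 times it, then the intrinsics apply), "rvec" (rotation vector, rad) and "tvec" (3), from world to camera coordinates, as OpenCV has them. Camera axes: x right, y down, z forward; pixel columns grow to the right and rows downward; lengths in m; the calibration is good to about 2 mm. A picture is of the moment at which its call begins. camera_model takes no time and is no camera call.
- ticket.close_job(): hands the job in; it is judged then, once.
The state is a dict: "t": time; "q": joint angles; "dq": joint speeds; "joint_torque": joint torques, N m; "tool_pos": TCP position; "orientation": TCP orientation; "force": force on the tool from outside, world axes, zero at the start; "wrist_torque": the same for the moment, N m; "opening": finger opening in m; "gripper_force": force on a finger pad.
Only numpy, scipy, OpenCV 4.12 (cv2) and the standard library are available. Lean on these libraries where they do the work, as an engineer would, in place of code of your own. Each camera call takes 0.05 s, during which the arm holds its last target. There are 200 camera calls.

## Working session

There is one attempt and no reset: what is moved stays moved. The work goes in short steps, Python scripts to look and compute and a tool call to move; the robot and the scene stay as the last step left them, time stands still between calls to the robot, and variables do not carry over. Pictures are saved under pics/ and viewed, at most 10 in all, crops included, and the job is handed in when it is done.

Besides the shell and the picture viewer there is one more tool, called as a command line: name --argument value ..., lists and objects as JSON in quotes. arm_command: Moves the arm, as the interface text tells. Its arguments: {"type":"object","properties":{"deltas":{"type":"array"},"gripper":{"type":"number"},"squeeze":{"type":"number"}},"required":["deltas"]}

```bash
ls; mkdir -p pics; python3 - <<'E'
from plant import monitor, eyes
import cv2
for n in("scene","top"):
    cv2.imwrite(f"pics/{n}0.png",eyes.read_camera(n)); print(eyes.camera_model(n))
print(monitor.read_state())
E
```

```text
pics
{'fx': 425.6999638815989, 'fy': 425.6999638815989, 'cx': 252.4442649639875, 'cy': 194.96323255764673, 'k1': -0.02697454272966425, 'rvec': array([ 0.69129026, -2.37855138,  1.40954706]), 'tvec': array([0.55047912, 0.20060399, 1.08442617])}
{'fx': 495.0006451686848, 'fy': 495.0006451686848, 'cx': 252.11527119445063, 'cy': 185.42025126817853, 'k1': -0.0912476416366938, 'rvec': array([ 1.97559357, -2.24051602,  0.25932193]), 'tvec': array([0.24026786, 0.52399218, 1.73703037])}
{'t': 0.1, 'q': array([-1.36541029e+00,  1.31058719e-01,  1.48918655e+00, -2.49697617e-05,
        1.52298196e+00, -8.54130036e-02]), 'dq': array([-4.22120994e-04, -1.22939282e-03, -3.59262052e-03, -3.39911696e-04,
        2.07633195e-04, -6.37144092e-05]), 'joint_torque': array([ 2.48244491e-03, -5.61338568e+01, -4.93096447e+01,  7.70500372e-02,
        2.91264290e-02, -3.54920940e-05]), 'tool_pos': array([ 0.17193051, -0.5743033 ,  0.21769954]), 'orientation': array([-3.10682966e+00, -4.54943975e-01,  1.92933584e-04]), 'force': array([ 0.09566485, -0.91218595, -0.54988052]), 'wrist_torque': array([-0.02995528,  0.00179703,  0.05448512]), 'gripper_force': 0.0, 'opening': 0.09293248077065634}
```

View pics/scene0.png

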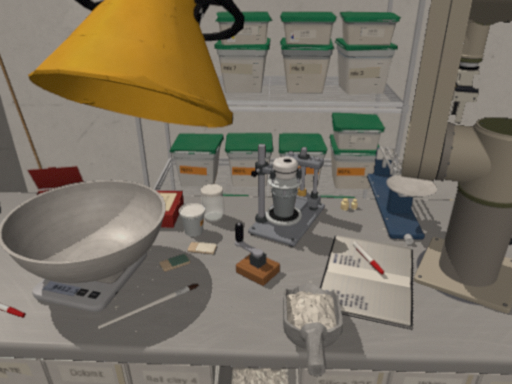

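View pics/top0.png

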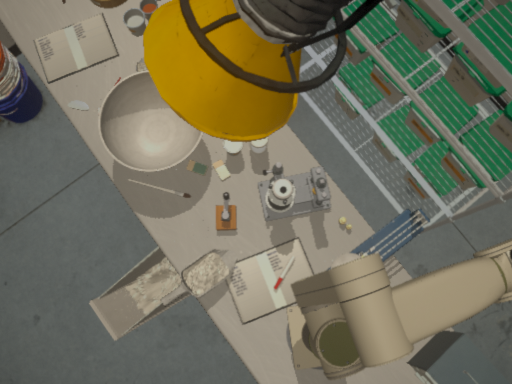

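```bash
python3 - <<'E'
import cv2
a=cv2.imread("pics/scene0.png")[140:285,225:335]; cv2.imwrite("pics/sc.png",cv2.resize(a,None,fx=4,fy=4,interpolation=cv2.INTER_CUBIC))
a=cv2.imread("pics/top0.png")[155:240,205:340]; cv2.imwrite("pics/tc.png",cv2.resize(a,None,fx=5.8,fy=5.8,interpolation=cv2.INTER_CUBIC))
E
```

```text
(no output)
```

View pics/sc.png

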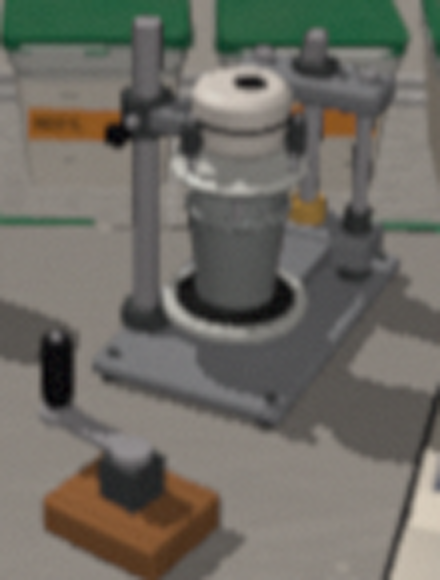

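View pics/tc.png

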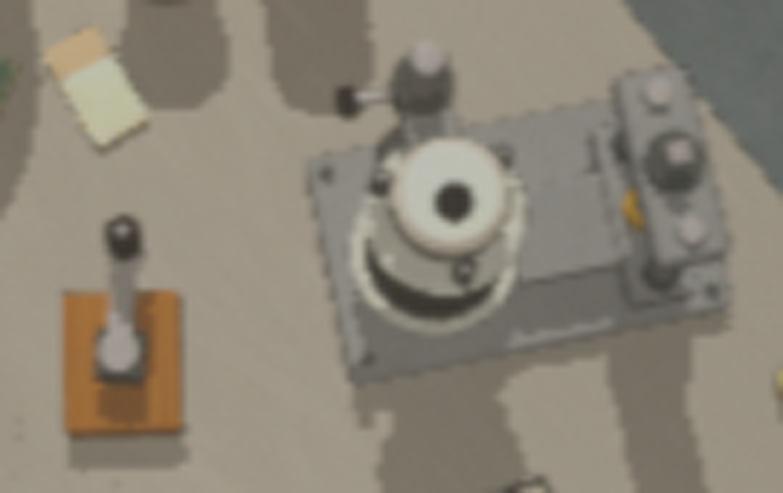

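```bash
cat > h.py <<'E'
import numpy as np, cv2
from scipy.optimize import least_squares
from scipy.spatial.transform import Rotation as R
from plant import monitor, eyes
M={n:eyes.camera_model(n) for n in("scene","top")}
def proj(n,P):
    m=M[n]; p=R.from_rotvec(m["rvec"]).apply(np.atleast_2d(P))+m["tvec"]; s=p[:,:2]/p[:,2:]
    s=s*(1+m["k1"]*(s**2).sum(1,keepdims=True)); return s*[m["fx"],m["fy"]]+[m["cx"],m["cy"]]
def sc(u,v): return np.array([(u+.5)/4-.5+225,(v+.5)/4-.5+140])
def tc(u,v): return np.array([(u+.5)/5.8-.5+205,(v+.5)/5.8-.5+155])
def tri(a,b):
    f=lambda P:np.r_[proj("scene",P)[0]-a,proj("top",P)[0]-b]
    r=least_squares(f,[.5,0,.1]); return r.x,np.round(r.fun,1)
def ray(n,px,z):
    return least_squares(lambda q:proj(n,[*q,z])[0]-px,[.5,0]).x
E
python3 - <<'E'
from h import *
np.set_printoptions(precision=4,suppress=True)
for k,a,b in [("screwtop",(316,34),(680,148)),("hubtop",(133,447),(119,350)),("griptop",(57,335),(124,226)),
 ("cornA",(95,368),(310,160)),("cornB",(275,422),(355,383)),("boltA",(112,353),(325,175)),("boltB",(270,398),(367,357)),("boltC",(388,265),(712,290)),
 ("mixtop",(250,82),(455,202)),("posttop",(147,22),(427,55)),("rodN",(377,90),(692,232))]: print(k,*tri(sc(*a),tc(*b)))
for z,p in [(.028,(65,292)),(.028,(182,292)),(.028,(182,432)),(.028,(66,432))]: print("rest",ray("top",tc(*p),z))
for p in [(45,500),(155,550),(218,490)]: print("restsc",ray("scene",sc(*p),.028))
E
```

```text
screwtop [ 0.5048 -0.053   0.2157] [ 0.3  0.1 -0.2 -0.3]
hubtop [0.4548 0.283  0.0675] [ 0.4  0.1 -0.3 -0.5]
griptop [0.5198 0.2698 0.1209] [ 0.3  0.1 -0.3 -0.4]
cornA [0.5718 0.1481 0.0094] [ 0.3  0.1 -0.2 -0.3]
cornB [0.4269 0.1394 0.0105] [ 0.8  0.2 -0.5 -1. ]
boltA [0.5597 0.1414 0.0226] [ 0.7  0.2 -0.5 -0.8]
boltB [0.4382 0.1293 0.0209] [ 0.3  0.1 -0.2 -0.3]
boltC [ 0.4523 -0.0961  0.0135] [-0.2 -0.   0.1  0.2]
mixtop [0.4873 0.0814 0.2315] [ 0.6  0.1 -0.4 -0.6]
posttop [0.5656 0.0877 0.2603] [ 0.4  0.1 -0.2 -0.4]
rodN [ 0.4589 -0.0598  0.1793] [-0.6 -0.1  0.3  0.6]
rest [0.5007 0.3127]
rest [0.4915 0.2395]
rest [0.4033 0.2501]
rest [0.4123 0.3219]
restsc [0.5017 0.3149]
restsc [0.4174 0.3195]
restsc [0.4141 0.2476]
```

```bash
python3 - <<'E'
from h import *
np.set_printoptions(precision=4,suppress=True)
for n in M: print(n,-R.from_rotvec(M[n]["rvec"]).inv().apply(M[n]["tvec"]))
for z in(.01,.02):
  A,B,C=[ray("top",tc(*p),z) for p in((310,160),(355,383),(728,314))]
  a,b,c=[ray("scene",sc(*p),z) for p in((98,368),(277,420),(397,264))]
  ang=lambda v:np.degrees(np.arctan2(v[1],v[0]))
  print(z,"top AB",ang(A-B),"CB",ang(B-C)-90,np.linalg.norm(A-B),np.linalg.norm(B-C),"scene",ang(a-b),ang(b-c)-90,np.linalg.norm(a-b),np.linalg.norm(b-c))
# full stand fit: yaw, x, y (foot corners z unknown), screw top, mixer top
obs=[((0,0,.2165),(316,34),(680,148)),((0,.135,None),(250,82),(455,202)),((.072,.135,.26),(147,22),(427,55))]
def f(p):
  x,y,w,zf,zm,c0=p; r=[]
  T=lambda q:np.array([x,y,0])+R.from_euler('z',w).apply(q)
  for q,s,t in obs:
    q=[q[0],q[1],zm if q[2] is None else q[2]]; r+=[proj("scene",T(q))[0]-sc(*s),proj("top",T(q))[0]-tc(*t)]
  for q,s,t in [((.075,c0+.25,zf),(96,368),(310,160)),((-.075,c0+.25,zf),(276,421),(355,383)),((-.075,c0,zf),(397,263),(728,314))]:
    r+=[proj("scene",T(q))[0]-sc(*s),proj("top",T(q))[0]-tc(*t)]
  return np.concatenate(r)
s=least_squares(f,[.505,-.053,.09,.015,.23,-.05],loss="soft_l1"); print(s.x,np.degrees(s.x[2])); print(f(s.x).reshape(-1,4))
print("hood",[ray("top",p,z) for p in((265,138),(205,120),(297,105)) for z in(.3,.4)])
print("mixer z etc", tri(sc(250,187),tc(455,202))[0])
E
```

```text
scene [-0.0001  1.0158  0.6982]
top [0.1549 0.2348 1.8084]
0.01 top AB 3.7410789608858295 CB 3.321655244590005 0.1476004970856023 0.24248898118046291 scene 4.6471773132702845 4.461486072949683 0.1413416392063126 0.24429690534238502
0.02 top AB 3.7410789608843396 CB 3.321655244590275 0.14677978314301904 0.24114065179332086 scene 4.6471773132685 4.461486072950208 0.13928788161733072 0.24074716143019428
[ 0.5062 -0.0542  0.0674  0.0157  0.2288 -0.0475] 3.863374196658128
[[ 0.1034 -0.412   0.1288 -0.8416]
 [-2.4897  0.1309 -0.5924 -3.395 ]
 [-0.2527 -0.3227  0.305  -1.4132]
 [ 0.3553 -0.5305 -1.2992  0.6152]
 [ 3.0079  0.5055 -1.0799  1.3839]
 [ 4.0338 -0.0731  1.0145  0.3404]]
hood [array([0.6446, 0.1209]), array([0.6122, 0.1284]), array([0.7293, 0.305 ]), array([0.6912, 0.3004]), array([0.7439, 0.0023]), array([0.7048, 0.0177])]
mixer z etc [0.497  0.0696 0.1454]
```

arm_command --deltas '[[[2,3,0.675,0,0,6.3],[2,3,0.675,0,0,6.3],[2,3,0.675,0,0,6.3],[2,3,0.675,0,0,6.3],[2,3,0.675,0,0,6.3],[2,3,0.675,0,0,6.3],[2,3,0.675,0,0,6.3],[2,3,0.675,0,0,6.3],[2,3,0.675,0,0,6.3],[2,3,0.675,0,0,6.3],[2,3,0.675,0,0,6.3],[2,3,0.675,0,0,6.3]]]' --gripper 1

```text
t: 1.1
tool_pos: [0.4125, -0.2131, 0.2997]
orientation: [-2.171, -2.27, 0.0]
force: [1.1, -1.0, -1.3]
opening: 0.0931
gripper_force: 0.0
```

arm_command --deltas '[[[0.3,3.6,0,0,0,6.35],[0.3,3.6,0,0,0,6.35],[0.3,3.6,0,0,0,6.35],[0.3,3.6,0,0,0,6.35],[0.3,3.6,0,0,0,6.35],[0.3,3.6,0,0,0,6.35],[0.3,3.6,0,0,0,6.35],[0.3,3.6,0,0,0,6.35],[0.3,3.6,0,0,0,6.35],[0.3,3.6,0,0,0,6.35],[0.3,3.6,0,0,0,6.35],[0.3,3.6,0,0,0,6.35]]]'

```text
t: 2.1
tool_pos: [0.4476, 0.2191, 0.2993]
orientation: [-0.307, -3.126, 0.0]
force: [0.9, -1.0, 1.4]
opening: 0.093
gripper_force: 0.0
```

arm_command --deltas '[[[0.35,3.2,0,0,0,0],[0.35,3.2,0,0,0,0],[0,0,-4,0,0,0],[0,0,-4,0,0,0],[0,0,-4,0,0,0],[0,0,-4,0,0,0],[0,0,-0.5,0,0,0]]]'

```text
t: 2.68
tool_pos: [0.4499, 0.2788, 0.1259]
orientation: [-0.314, -3.115, 0.011]
force: [-0.5, -0.9, -1.4]
opening: 0.0929
gripper_force: 0.0
```

```bash
python3 - <<'E'
from h import *
a=eyes.read_camera("scene")[190:290,205:305]; b=eyes.read_camera("top")[160:240,185:265]
cv2.imwrite("pics/g1.png",np.hstack([cv2.resize(a,(400,400),interpolation=2),cv2.resize(b,(400,400),interpolation=2)]))
s=monitor.read_state(); print(s["tool_pos"],s["orientation"],s["force"],s["t"])
E
```

```text
[0.45321389 0.28029907 0.13268032] [-0.3152802  -3.12104328  0.00459177] [-0.63896402  0.35689316  0.64780461] 2.7833
```

View pics/g1.png

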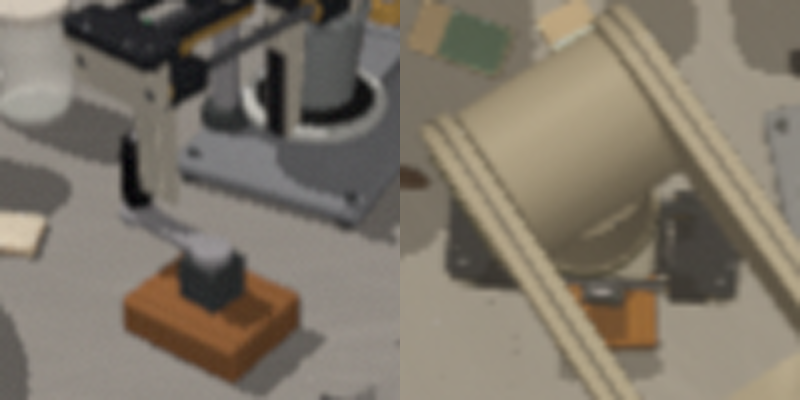

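arm_command --deltas '[[[0,0,-2.5,0,0,0],[0,0,-2.5,0,0,0],[0,0,-2.5,0,0,0],[0,0,-1.5,0,0,0],[0,0,-0.5,0,0,0],[0,0,0,0,0,0],[0,0,0,0,0,0],[0,0,0,0,0,0]]]'

```text
t: 3.45
tool_pos: [0.457, 0.2821, 0.0424]
orientation: [0.316, 3.122, 0.003]
force: [0.4, 0.1, 0.4]
opening: 0.0929
gripper_force: 0.0
```

arm_command --deltas '[[[-0.2,0.1,-0.5,0,0,0],[0,0,-0.4,0,0,0],[0,0,0,0,0,0]]]'

```text
t: 3.7
tool_pos: [0.4526, 0.2821, 0.0302]
orientation: [-0.315, -3.125, 0.0]
force: [-0.6, -0.3, -0.1]
opening: 0.093
gripper_force: 0.0
```

arm_command --deltas '[[[0,0,0,0,0,0],[0,0,0,0,0,0],[0,0,0,0,0,0],[0,0,0,0,0,0],[0,0,0,0,0,0],[0,0,0,0,0,0],[0,0,0,0,0,0],[0,0,0,0,0,0]]]' --gripper -1 --squeeze 45

```text
t: 4.37
tool_pos: [0.4531, 0.2822, 0.0306]
orientation: [0.316, 3.126, -0.0]
force: [0.5, 0.1, 1.1]
opening: 0.0441
gripper_force: 0.0
```

arm_command --deltas '[[[0,0,0,0,0,0],[0,0,0,0,0,0],[0,0,0,0,0,0],[0,0,0,0,0,0],[0,0,0,0,0,0],[0,0,0,0,0,0]]]'

```text
t: 4.87
tool_pos: [0.4531, 0.2823, 0.0307]
orientation: [0.316, 3.126, 0.0]
force: [-0.1, 1.0, -0.6]
opening: 0.0298
gripper_force: 44.9
```

arm_command --deltas '[[[0,0,1,0,0,0],[0,0,2,0,0,0],[0,0,3.5,0,0,0],[0,0,3.5,0,0,0],[0,0,3.5,0,0,0],[0,0,3.5,0,0,0],[0,0,3.5,0,0,0],[0,0,3.5,0,0,0],[0,0,3,0,0,0],[0,0,0,0,0,0]]]'

```text
t: 5.7
tool_pos: [0.4551, 0.2831, 0.3091]
orientation: [0.315, 3.116, 0.009]
force: [1.3, 0.0, -1.1]
opening: 0.0298
gripper_force: 44.9
```

arm_command --deltas '[[[0,-2,0,0,0,1.5],[0,-3,0,0,0,1.5],[0,-3,0,0,0,1.5],[0,-3,0,0,0,1.5],[0,-3,0,0,0,1.5],[0,-3,0,0,0,1.5],[0,-3,0,0,0,1.5],[0,-3,0,0,0,1.5],[0,-3,0,0,0,1.5],[0,-3,0,0,0,1.9],[0,-3,0,0,0,0],[0,-1.5,0,0,0,0]]]'

```text
t: 6.7
tool_pos: [0.4521, -0.0557, 0.2999]
orientation: [0.103, -3.138, 0.002]
force: [0.1, 0.6, -2.7]
opening: 0.0299
gripper_force: 44.9
```

arm_command --deltas '[[[1,0,-0.5,0,0,0],[2,0,-1,0,0,0],[1.5,0,-1.5,0,0,0],[0.5,0,-1,0,0,0],[0,0,0,0,0,0],[0,0,0,0,0,0],[0,0,0,0,0,0],[0,0,0,0,0,0]]]'

```text
t: 7.37
tool_pos: [0.5029, -0.0528, 0.2617]
orientation: [-0.106, 3.139, -0.001]
force: [-0.1, 0.2, -2.7]
opening: 0.0292
gripper_force: 44.9
```

```bash
python3 - <<'E'
from h import *
a=eyes.read_camera("scene")[110:260,265:365]; b=eyes.read_camera("top")[140:240,275:375]
cv2.imwrite("pics/g2.png",np.hstack([cv2.resize(a,(400,600),interpolation=2),cv2.resize(b,(400,600),interpolation=2)]))
cv2.imwrite("pics/g2s.png",a)
s=monitor.read_state(); print(s["tool_pos"],s["orientation"],s["force"],s["t"],s["opening"])
p=s["tool_pos"]-[0,0,.0027]
Rm=R.from_rotvec(s["orientation"]).as_matrix(); print(Rm)
for n in M:print(n,"mouth",proj(n,p),"shaft top pred",proj(n,[.505,-.0535,.2165]))
E
```

```text
[ 0.50308655 -0.05281102  0.26173636] [-1.05913132e-01  3.13821705e+00 -6.97925075e-04] [-0.19650978  0.3421782  -2.47484501] 7.4667 0.029728607192757495
[[-9.97723279e-01 -6.74217266e-02  1.60287272e-03]
 [-6.74224329e-02  9.97724442e-01 -3.90694433e-04]
 [-1.57288400e-03 -4.97874509e-04 -9.99998639e-01]]
scene mouth [[305.23608136 134.48684902]] shaft top pred [[303.9896397  147.86641533]]
top mouth [[323.58945774 177.14961153]] shaft top pred [[321.81636214 179.63221538]]
```

View pics/g2.png

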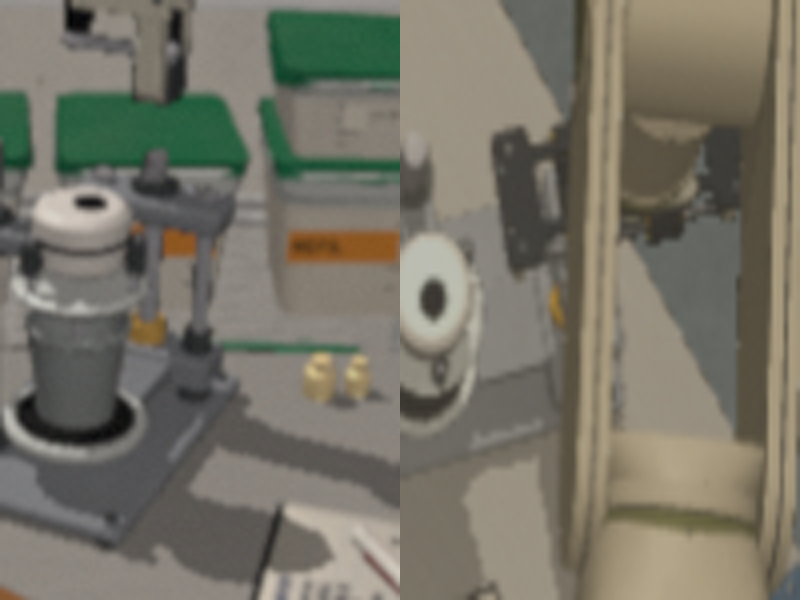

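arm_command --deltas '[[[0,0,-1.5,0,0,0],[0,0,-1.5,0,0,0],[0,0,-0.8,0,0,0],[0,0,-0.2,0,0,0],[0,0,0,0,0,0],[0,0,0,0,0,0]]]'

```text
t: 7.97
tool_pos: [0.5033, -0.0529, 0.2215]
orientation: [-0.106, 3.139, -0.0]
force: [-0.6, -0.2, -1.2]
opening: 0.0297
gripper_force: 44.9
```

arm_command --deltas '[[[0,0,-0.2,0,0,0],[0,0,-0.2,0,0,0],[0,0,0,0,0,0]]]'

```text
t: 8.22
tool_pos: [0.5032, -0.0528, 0.2168]
orientation: [-0.106, 3.139, -0.0]
force: [0.6, -0.2, -1.6]
opening: 0.0298
gripper_force: 44.9
```

arm_command --deltas '[[[0,0,-0.2,0,0,0],[0,0,0,0,0,0]]]'

```text
t: 8.38
tool_pos: [0.5034, -0.0529, 0.2157]
orientation: [-0.106, 3.139, -0.001]
force: [-2.4, 0.9, 3.5]
opening: 0.0299
gripper_force: 44.9
```

arm_command --deltas '[[[0,0,-0.2,0,0,0],[0,0,0,0,0,0]]]'

```text
t: 8.55
tool_pos: [0.5036, -0.0529, 0.2153]
orientation: [-0.106, 3.138, -0.001]
force: [-5.9, 1.1, 13.7]
opening: 0.0298
gripper_force: 44.9
```

arm_command --deltas '[[[-0.1,0.02,0,0,0,0],[0,0,0,0,0,0]]]'

```text
t: 8.72
tool_pos: [0.5034, -0.0529, 0.2154]
orientation: [-0.106, 3.135, -0.002]
force: [-1.5, -0.1, 11.2]
opening: 0.0297
gripper_force: 44.9
```

arm_command --deltas '[[[-0.1,0,0,0,0,0],[0,0,0,0,0,0]]]'

```text
t: 8.88
tool_pos: [0.5031, -0.0529, 0.2154]
orientation: [-0.106, 3.134, -0.002]
force: [2.0, 0.4, 7.8]
opening: 0.0296
gripper_force: 44.9
```

arm_command --deltas '[[[-0.1,0,0,0,0,0],[0,0,0,0,0,0]]]'

```text
t: 9.05
tool_pos: [0.5007, -0.0527, 0.2132]
orientation: [-0.106, 3.138, -0.0]
force: [3.6, -0.5, 0.4]
opening: 0.0297
gripper_force: 44.9
```

arm_command --deltas '[[[0,0,-0.2,0,0,0],[0,0,0,0,0,0]]]'

```text
t: 9.22
tool_pos: [0.5007, -0.0526, 0.2105]
orientation: [-0.106, 3.138, -0.0]
force: [5.2, 0.4, -0.7]
opening: 0.0299
gripper_force: 44.9
```

arm_command --deltas '[[[0.08,0,-0.2,0,0,0],[0,0,-0.2,0,0,0],[0,0,0,0,0,0]]]'

```text
t: 9.47
tool_pos: [0.5007, -0.0525, 0.2057]
orientation: [0.106, -3.139, -0.0]
force: [4.3, -0.1, -5.0]
opening: 0.03
gripper_force: 44.9
```

arm_command --deltas '[[[0,0,-0.3,0,0,0],[0,0,-0.2,0,0,0],[0,0,0,0,0,0]]]'

```text
t: 9.72
tool_pos: [0.5007, -0.0526, 0.2009]
orientation: [0.106, -3.139, -0.0]
force: [4.4, -0.5, -5.1]
opening: 0.0296
gripper_force: 44.9
```

arm_command --deltas '[[[0.05,0,-0.2,0,0,0],[0,0,-0.1,0,0,0],[0,0,0,0,0,0]]]'

```text
t: 9.97
tool_pos: [0.5008, -0.0526, 0.198]
orientation: [0.106, -3.138, -0.0]
force: [0.1, -0.0, -2.9]
opening: 0.0295
gripper_force: 44.9
```

arm_command --deltas '[[[0,0,-0.2,0,0,0],[0,0,0,0,0,0]]]'

```text
t: 10.13
tool_pos: [0.501, -0.0526, 0.1976]
orientation: [0.106, -3.139, 0.0]
force: [-4.9, 1.5, 6.4]
opening: 0.0297
gripper_force: 44.9
```

arm_command --deltas '[[[0,0,0,0,0,0],[0,0,0,0,0,0],[0,0,0,0,0,0],[0,0,0,0,0,0]]]' --gripper 0.3

```text
t: 10.47
tool_pos: [0.5013, -0.0526, 0.1966]
orientation: [0.106, -3.14, -0.0]
force: [0.1, 0.6, -0.9]
opening: 0.0521
gripper_force: 0.0
```

arm_command --deltas '[[[0,0,1.5,0,0,0],[0,0,3,0,0,0],[0,0,3,0,0,0],[0,0,2.5,0,0,0],[0.5,0,1,0,0,0],[2,0.1,0,0,0,0],[2.2,0.2,0,0,0,0],[2,0.1,0,0,0,0],[0,0,0,0,0,0],[0,0,0,0,0,0],[0,0,0,0,0,0]]]'

```text
t: 11.38
tool_pos: [0.5678, -0.0486, 0.3063]
orientation: [0.106, -3.139, -0.0]
force: [0.9, -0.2, 0.5]
opening: 0.0605
gripper_force: 0.0
```

```bash
python3 - <<'E'
from h import *
a=eyes.read_camera("scene")[110:210,255:355]
cv2.imwrite("pics/g3.png",cv2.resize(a,(600,600),interpolation=2))
s=monitor.read_state(); print(s["tool_pos"],s["orientation"],s["force"],s["t"],s["opening"])
E
```

```text
[ 0.56777338 -0.04863627  0.30659342] [ 1.05728381e-01 -3.13935749e+00 -1.78436508e-05] [ 0.98603208 -0.52263019  0.22923836] 11.4333 0.06018518675141802
```

View pics/g3.png

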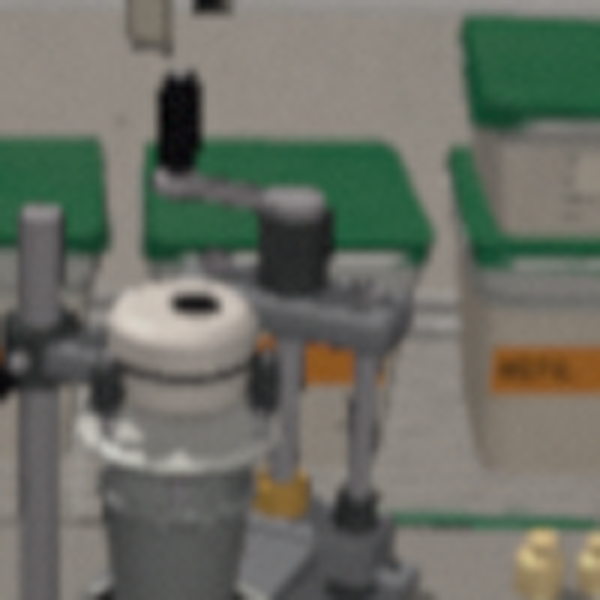

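```bash
python3 - <<'E'
from h import *
print(ray("scene",[255+(180.5)/6-.5,110+74/6-.5],.285))
print(proj("scene",[.5675,-.0486,.285]))
E
```

```text
[ 0.5723748  -0.05266102]
[[285.37148204 122.50254812]]
```

arm_command --deltas '[[[0,0,-2,0,0,0],[0,0,-2,0,0,0],[0,0,-1.5,0,0,0],[0,0,-0.6,0,0,0],[0,0,0,0,0,0]]]'

```text
t: 11.85
tool_pos: [0.5669, -0.0485, 0.2441]
orientation: [0.105, -3.137, -0.001]
force: [0.5, 0.6, -0.5]
opening: 0.0604
gripper_force: 0.0
```

arm_command --deltas '[[[0,0,0,0,0,0],[0,0,0,0,0,0],[0,0,0,0,0,0],[0,0,0,0,0,0],[0,0,0,0,0,0],[0,0,0,0,0,0],[0,0,0,0,0,0],[0,0,0,0,0,0]]]' --gripper -1 --squeeze 40

```text
t: 12.52
tool_pos: [0.5686, -0.0486, 0.2459]
orientation: [-0.106, 3.139, -0.0]
force: [0.6, 0.7, 1.2]
opening: 0.0227
gripper_force: 40.0
```

```bash
python3 - <<'E'
import numpy as np
ph=np.radians(3.87-7.5*np.arange(49)); P=6.5*np.c_[np.cos(ph),np.sin(ph)]
D=np.diff(np.round(P,2),axis=0)
for i in range(0,48,6): print(45*i//6,[[round(a,2),round(b,2),0,0,0,0] for a,b in D[i:i+6]])
E
cat >> h.py <<'E'
def rep(c=(.50375,-.0530)):
    s=monitor.read_state(); d=s["tool_pos"][:2]-c; r=np.hypot(*d); e=d/r; t=np.array([e[1],-e[0]]) # clockwise
    F=s["force"]; print("t %.2f phi %.1f r %.4f z %.4f Ft(drag) %.1f Fr %.1f Fz %.1f"%(s["t"],np.degrees(np.arctan2(d[1],d[0])),r,s["tool_pos"][2],-F[:2]@t,F[:2]@e,F[2]),s["wrist_torque"].round(2))
E
```

```text
0 [[np.float64(0.0), np.float64(-0.85), 0, 0, 0, 0], [np.float64(-0.11), np.float64(-0.84), 0, 0, 0, 0], [np.float64(-0.22), np.float64(-0.83), 0, 0, 0, 0], [np.float64(-0.32), np.float64(-0.78), 0, 0, 0, 0], [np.float64(-0.43), np.float64(-0.74), 0, 0, 0, 0], [np.float64(-0.51), np.float64(-0.68), 0, 0, 0, 0]]
45 [[np.float64(-0.6), np.float64(-0.6), 0, 0, 0, 0], [np.float64(-0.68), np.float64(-0.52), 0, 0, 0, 0], [np.float64(-0.73), np.float64(-0.42), 0, 0, 0, 0], [np.float64(-0.79), np.float64(-0.33), 0, 0, 0, 0], [np.float64(-0.82), np.float64(-0.22), 0, 0, 0, 0], [np.float64(-0.84), np.float64(-0.12), 0, 0, 0, 0]]
90 [[np.float64(-0.85), np.float64(0.0), 0, 0, 0, 0], [np.float64(-0.84), np.float64(0.11), 0, 0, 0, 0], [np.float64(-0.83), np.float64(0.22), 0, 0, 0, 0], [np.float64(-0.78), np.float64(0.32), 0, 0, 0, 0], [np.float64(-0.74), np.float64(0.43), 0, 0, 0, 0], [np.float64(-0.68), np.float64(0.51), 0, 0, 0, 0]]
135 [[np.float64(-0.6), np.float64(0.6), 0, 0, 0, 0], [np.float64(-0.52), np.float64(0.68), 0, 0, 0, 0], [np.float64(-0.42), np.float64(0.73), 0, 0, 0, 0], [np.floa
[... 669 characters left out ...]
, np.float64(0.22), 0, 0, 0, 0], [np.float64(0.84), np.float64(0.12), 0, 0, 0, 0]]
270 [[np.float64(0.85), np.float64(0.0), 0, 0, 0, 0], [np.float64(0.84), np.float64(-0.11), 0, 0, 0, 0], [np.float64(0.83), np.float64(-0.22), 0, 0, 0, 0], [np.float64(0.78), np.float64(-0.32), 0, 0, 0, 0], [np.float64(0.74), np.float64(-0.43), 0, 0, 0, 0], [np.float64(0.68), np.float64(-0.51), 0, 0, 0, 0]]
315 [[np.float64(0.6), np.float64(-0.6), 0, 0, 0, 0], [np.float64(0.52), np.float64(-0.68), 0, 0, 0, 0], [np.float64(0.42), np.float64(-0.73), 0, 0, 0, 0], [np.float64(0.33), np.float64(-0.79), 0, 0, 0, 0], [np.float64(0.22), np.float64(-0.82), 0, 0, 0, 0], [np.float64(0.12), np.float64(-0.84), 0, 0, 0, 0]]
```

arm_command --deltas '[[[0,-0.85,0,0,0,0],[-0.11,-0.84,0,0,0,0],[-0.22,-0.83,0,0,0,0],[-0.32,-0.78,0,0,0,0],[-0.43,-0.74,0,0,0,0],[-0.51,-0.68,0,0,0,0]]]'

```text
t: 13.02
tool_pos: [0.5528, -0.0958, 0.2459]
orientation: [-0.107, 3.138, 0.003]
force: [2.5, 5.4, -0.5]
opening: 0.0225
gripper_force: 40.0
```

```bash
python3 -c "
from h import *;rep()"
```

```text
t 13.02 phi -41.1 r 0.0651 z 0.2459 Ft(drag) 5.7 Fr -1.7 Fz -0.5 [ 1.28 -0.54 -0.  ]
```

arm_command --deltas '[[[-0.6,-0.6,0,0,0,0],[-0.68,-0.52,0,0,0,0],[-0.73,-0.42,0,0,0,0],[-0.79,-0.33,0,0,0,0],[-0.82,-0.22,0,0,0,0],[-0.84,-0.12,0,0,0,0]]]'

```text
t: 13.52
tool_pos: [0.5084, -0.1178, 0.2459]
orientation: [-0.106, 3.138, 0.002]
force: [5.8, 5.4, -0.5]
opening: 0.0227
gripper_force: 40.0
```

```bash
python3 -c "
from h import *;rep()"
```

```text
t 13.52 phi -85.9 r 0.0649 z 0.2459 Ft(drag) 6.2 Fr -5.0 Fz -0.5 [ 1.33 -1.27  0.  ]
```

arm_command --deltas '[[[-0.85,0,0,0,0,0],[-0.84,0.11,0,0,0,0],[-0.83,0.22,0,0,0,0],[-0.78,0.32,0,0,0,0],[-0.74,0.43,0,0,0,0],[-0.68,0.51,0,0,0,0]]]'

```text
t: 14.02
tool_pos: [0.4616, -0.1023, 0.2459]
orientation: [-0.106, 3.136, -0.0]
force: [9.6, 1.7, -3.9]
opening: 0.022
gripper_force: 40.0
```

```bash
python3 -c "
from h import *;rep()"
```

```text
t 14.02 phi -130.5 r 0.0649 z 0.2459 Ft(drag) 6.2 Fr -7.5 Fz -3.9 [ 0.43 -2.    0.03]
```

arm_command --deltas '[[[-0.52,0.64,0,0,0,0],[-0.52,0.68,0,0,0,0],[-0.42,0.73,0,0,0,0],[-0.33,0.79,0,0,0,0],[-0.22,0.82,0,0,0,0],[-0.12,0.84,0,0,0,0]]]'

```text
t: 14.52
tool_pos: [0.4393, -0.0587, 0.246]
orientation: [-0.104, 3.139, -0.005]
force: [1.4, -6.2, -0.6]
opening: 0.022
gripper_force: 40.0
```

```bash
python3 -c "
from h import *;rep()"
```

```text
t 14.52 phi -175.0 r 0.0647 z 0.2460 Ft(drag) 6.3 Fr -0.9 Fz -0.6 [-1.15 -0.55 -0.03]
```

arm_command --deltas '[[[0,0.85,0,0,0,0],[0.11,0.84,0,0,0,0],[0.22,0.83,0,0,0,0],[0.32,0.78,0,0,0,0],[0.43,0.74,0,0,0,0],[0.51,0.68,0,0,0,0]]]'

```text
t: 15.02
tool_pos: [0.4542, -0.0109, 0.2459]
orientation: [0.104, -3.137, 0.003]
force: [-5.3, -3.2, 4.3]
opening: 0.022
gripper_force: 40.0
```

```bash
python3 -c "
from h import *;rep()
cv2.imwrite('pics/w1.png',eyes.read_camera('scene'))"
```

```text
t 15.02 phi 139.6 r 0.0650 z 0.2459 Ft(drag) 5.9 Fr 1.9 Fz 4.3 [-0.67  0.9  -0.04]
```

arm_command --deltas '[[[0.6,0.6,0,0,0,0],[0.68,0.52,0,0,0,0],[0.73,0.42,0,0,0,0],[0.79,0.33,0,0,0,0],[0.82,0.22,0,0,0,0],[0.84,0.12,0,0,0,0]]]'

```text
t: 15.57
tool_pos: [0.4991, 0.0123, 0.2458]
orientation: [0.106, -3.138, -0.001]
force: [-7.2, 1.4, 5.9]
opening: 0.022
gripper_force: 40.0
```

```bash
python3 -c "
from h import *;rep()"
```

```text
t 15.57 phi 94.1 r 0.0655 z 0.2458 Ft(drag) 7.0 Fr 1.9 Fz 5.9 [ 0.27  1.13 -0.01]
```

arm_command --deltas '[[[0.85,0,0,0,0,0],[0.84,-0.11,0,0,0,0],[0.83,-0.22,0,0,0,0],[0.78,-0.32,0,0,0,0],[0.74,-0.43,0,0,0,0],[0.68,-0.51,0,0,0,0]]]'

```text
t: 16.07
tool_pos: [0.5468, -0.0032, 0.2458]
orientation: [0.107, -3.139, -0.003]
force: [-4.4, 4.4, 3.9]
opening: 0.0222
gripper_force: 40.0
```

```bash
python3 -c "
from h import *;rep()
a=cv2.imread('pics/scene0.png')[150:225,255:305];b=cv2.imread('pics/w1.png')[150:225,255:305];c=eyes.read_camera('scene')[150:225,255:305]
cv2.imwrite('pics/w2.png',np.hstack([cv2.resize(i,(260,390),interpolation=2) for i in(a,b,c)]))"
```

```text
t 16.07 phi 49.1 r 0.0658 z 0.2458 Ft(drag) 6.2 Fr 0.4 Fz 3.9 [ 0.92  0.75 -0.03]
```

View pics/w2.png

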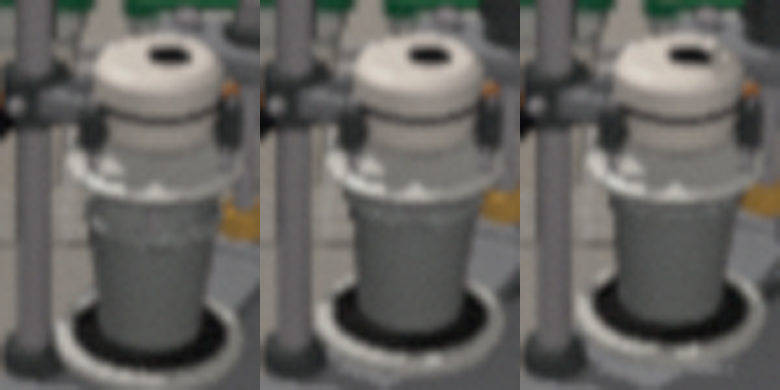

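arm_command --deltas '[[[0.6,-0.6,0,0,0,0],[0.52,-0.68,0,0,0,0],[0.42,-0.73,0,0,0,0],[0.33,-0.79,0,0,0,0],[0.22,-0.82,0,0,0,0],[0.12,-0.84,0,0,0,0]]]'

```text
t: 16.62
tool_pos: [0.5692, -0.0479, 0.2458]
orientation: [-0.107, 3.14, 0.003]
force: [-1.4, 6.4, 2.0]
opening: 0.0222
gripper_force: 40.0
```

```bash
python3 -c "
from h import *;rep()"
```

```text
t 16.62 phi 4.5 r 0.0657 z 0.2458 Ft(drag) 6.5 Fr -0.9 Fz 2.0 [1.27 0.16 0.02]
```

arm_command --deltas '[[[0,-0.85,0,0,0,0],[-0.11,-0.84,0,0,0,0],[-0.22,-0.83,0,0,0,0]]]'

```text
t: 16.87
tool_pos: [0.566, -0.0731, 0.2458]
orientation: [-0.107, 3.139, 0.003]
force: [0.1, 6.4, 1.8]
opening: 0.0221
gripper_force: 40.0
```

```bash
python3 -c "
from h import *;rep()"
```

```text
t 16.87 phi -17.9 r 0.0655 z 0.2458 Ft(drag) 6.1 Fr -1.9 Fz 1.8 [ 1.38 -0.12 -0.  ]
```

arm_command --deltas '[[[-0.32,-0.78,0,0,0,0],[-0.43,-0.74,0,0,0,0],[-0.51,-0.68,0,0,0,0]]]'

```text
t: 17.12
tool_pos: [0.5535, -0.0952, 0.2458]
orientation: [-0.107, 3.138, 0.003]
force: [1.9, 5.9, 1.4]
opening: 0.0225
gripper_force: 40.0
```

```bash
python3 -c "
from h import *;rep()"
```

```text
t 17.12 phi -40.3 r 0.0652 z 0.2458 Ft(drag) 5.7 Fr -2.4 Fz 1.4 [ 1.43 -0.45 -0.06]
```

arm_command --deltas '[[[-0.6,-0.6,0,0,0,0],[-0.68,-0.52,0,0,0,0],[-0.73,-0.42,0,0,0,0]]]'

```text
t: 17.37
tool_pos: [0.5336, -0.1108, 0.2459]
orientation: [-0.106, 3.138, 0.002]
force: [4.7, 6.5, 1.3]
opening: 0.0221
gripper_force: 40.0
```

```bash
python3 -c "
from h import *;rep()"
```

```text
t 17.37 phi -62.7 r 0.0650 z 0.2459 Ft(drag) 7.2 Fr -3.6 Fz 1.3 [ 1.21 -0.85  0.01]
```

arm_command --deltas '[[[-0.79,-0.33,0,0,0,0],[-0.82,-0.22,0,0,0,0],[-0.84,-0.12,0,0,0,0]]]'

```text
t: 17.62
tool_pos: [0.5092, -0.1176, 0.2459]
orientation: [-0.106, 3.137, 0.001]
force: [6.0, 5.1, -0.6]
opening: 0.0218
gripper_force: 40.0
```

```bash
python3 -c "
from h import *;rep()"
```

```text
t 17.62 phi -85.2 r 0.0648 z 0.2459 Ft(drag) 6.4 Fr -4.6 Fz -0.6 [ 1.03 -1.29 -0.  ]
```

arm_command --deltas '[[[-0.85,0,0,0,0,0],[-0.84,0.11,0,0,0,0],[-0.83,0.22,0,0,0,0]]]'

```text
t: 17.87
tool_pos: [0.4846, -0.1148, 0.2461]
orientation: [-0.106, 3.135, -0.001]
force: [10.1, 2.4, -2.7]
opening: 0.0223
gripper_force: 40.0
```

```bash
python3 -c "
from h import *;rep()"
```

```text
t 17.87 phi -107.2 r 0.0647 z 0.2461 Ft(drag) 8.9 Fr -5.3 Fz -2.7 [ 0.27 -2.1  -0.04]
```

arm_command --deltas '[[[-0.78,0.32,0,0,0,0],[-0.74,0.43,0,0,0,0],[-0.68,0.51,0,0,0,0]]]'

```text
t: 18.12
tool_pos: [0.4626, -0.1029, 0.2461]
orientation: [-0.105, 3.135, -0.003]
force: [10.3, -2.2, -3.8]
opening: 0.0225
gripper_force: 40.0
```

```bash
python3 -c "
from h import *;rep()
a=cv2.imread('pics/scene0.png')[150:225,255:305];b=cv2.imread('pics/w1.png')[150:225,255:305];c=eyes.read_camera('scene')[150:225,255:305]
cv2.imwrite('pics/w3.png',np.hstack([cv2.resize(i,(260,390),interpolation=2) for i in(a,b,c)]))"
```

```text
t 18.12 phi -129.5 r 0.0647 z 0.2461 Ft(drag) 9.3 Fr -4.9 Fz -3.8 [-0.53 -2.06  0.03]
```

View pics/w3.png

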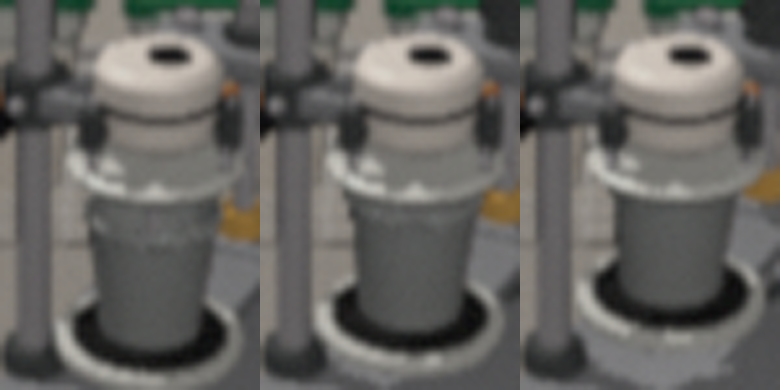

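arm_command --deltas '[[[-0.6,0.6,0,0,0,0],[-0.52,0.68,0,0,0,0],[-0.42,0.73,0,0,0,0]]]'

```text
t: 18.42
tool_pos: [0.4468, -0.0835, 0.2461]
orientation: [-0.103, 3.137, -0.006]
force: [6.3, -7.3, -2.2]
opening: 0.0223
gripper_force: 40.0
```

```bash
python3 -c "
from h import *;rep()"
```

```text
t 18.42 phi -151.8 r 0.0646 z 0.2461 Ft(drag) 9.4 Fr -2.1 Fz -2.2 [-1.41 -1.36  0.02]
```

arm_command --deltas '[[[-0.33,0.79,0,0,0,0],[-0.22,0.82,0,0,0,0],[-0.12,0.84,0,0,0,0],[0,0.85,0,0,0,0],[0.05,0.42,0,0,0,0],[0,0,0,0,0,0]]]'

```text
t: 18.92
tool_pos: [0.4395, -0.046, 0.246]
orientation: [0.104, -3.14, 0.006]
force: [-1.5, -6.1, 2.0]
opening: 0.0223
gripper_force: 40.0
```

```bash
python3 -c "
from h import *;rep();print(monitor.read_state()['force'])"
```

```text
t 18.92 phi 173.8 r 0.0647 z 0.2460 Ft(drag) 6.2 Fr 0.8 Fz 2.0 [-1.25  0.25  0.07]
[-1.50056843 -6.07920504  1.95793787]
```

arm_command --deltas '[[[0,-0.06,0,0,0,0],[0,0,0,0,0,0],[0,0,0,0,0,0],[0,0,0,0,0,0],[0,0,0,0,0,0],[0,0,0,0,0,0],[0,0,0,0,0,0]]]' --gripper 0.2

```text
t: 19.5
tool_pos: [0.4398, -0.0449, 0.2456]
orientation: [0.106, -3.14, -0.0]
force: [-0.4, 0.9, 1.0]
opening: 0.0555
gripper_force: 0.0
```

arm_command --deltas '[[[0,0,1,0,0,0],[0,0,2,0,0,0],[0,0,2.5,0,0,0],[0,0,2.5,0,0,0],[-0.5,-2,1,0,0,0],[-0.5,-3,0,0,0,0],[-0.5,-3,0,0,0,0],[-0.5,-3,0,0,0,0],[0,-3,0,0,0,0],[0,-1.5,0,0,0,0],[0,0,0,0,0,0],[0,0,0,0,0,0]]]'

```text
t: 20.5
tool_pos: [0.4197, -0.2003, 0.3361]
orientation: [0.103, -3.14, -0.0]
force: [0.5, 0.5, -0.6]
opening: 0.0558
gripper_force: 0.0
```

```bash
python3 - <<'E'
from h import *
s=monitor.read_state(); print(s["tool_pos"],s["force"],s["t"])
a=cv2.imread('pics/scene0.png')[110:230,245:345]; c=eyes.read_camera('scene')[110:230,245:345]
cv2.imwrite('pics/f.png',np.hstack([cv2.resize(i,(400,480),interpolation=2) for i in(a,c)]))
E
```

```text
[ 0.41971714 -0.20031085  0.33607233] [ 0.51164163  0.51732716 -0.64209775] 20.5
```

View pics/f.png

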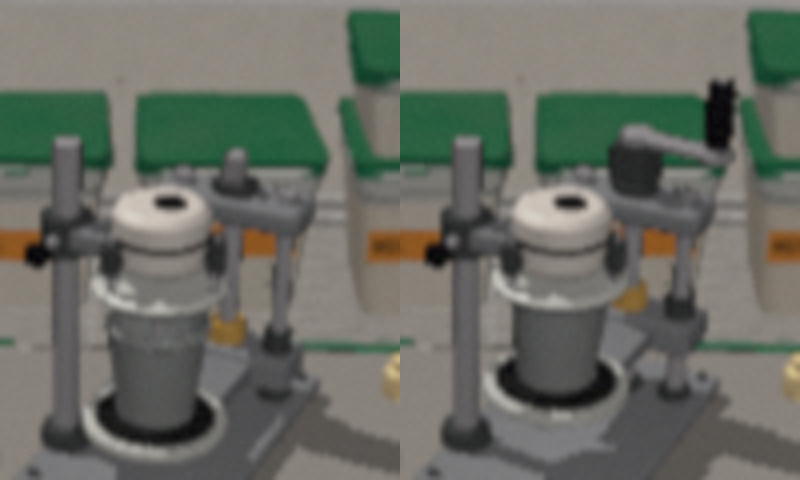

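The picture shows the crank seated on the shaft. The table is raised, and the cover's front edge has moved from row about 308 to about 301 in the crop, roughly 5 mm.

```bash
python3 -c "
from plant import ticket
print(ticket.close_job())"
```

```text
the job is handed in; nothing more can be done
None
```

The job is handed in: the crank is fully seated on the shaft, and I wound it a quarter turn (about 90°) past the take-up, which I felt as the drag rising from about 6.3 to 9 N. The cover looks lifted about 5 mm in the last picture, and the arm was clear at about 20.5 s; the sealing force itself was not measured and no verdict was shown.

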